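Level the serving stand under the ghee dispenser

TASK

Without lifting it, slide the serving stand by its wooden handle until the red dot on its tray is right under the ghee dispenser's needle tip. Then push the orange knob down against its spring so that the tray's foot is seated, and turn it while pushed until the bubble lies between the two black marks; finish still holding the knob pushed down like that, with the dot still under the needle, so that I can tighten the lock nut. Leave the thali, tumblers and kadai where they are.

Things in the scene. Friction and masses are not known exactly. Their poses are not given: they have to be found in the camera images.
- stand: serving stand, loose, about 0.9 kg. Origin: centre of the underside of its wooden base (140 mm along x, 260 along y, 12 thick); x points from the handle to the spirit level. Above it an aluminium tray (130 x 250 x 8 mm, top 58 mm above the table when level) hinged along its +y end, 120 mm from the origin; a spring lifts the -y end by about 13 mm while nobody presses
- handle (a point): grasp point of the wooden handle: an upright fin on the base, 120 mm to -x of the stand's origin, 45 mm along the stand's x, 16 mm thick along its y, from 4 to 59 mm above the table; the point is its centre, 34 mm above the table. Only an 8 mm thick tongue of the base lies under it; the tray begins 55 mm from it
- spot (a point): centre of the red dot (diameter 20 mm) on the tray's top, 50 mm to +y of the stand's origin
- needle (a point): needle tip of the fixed ghee dispenser, pointing down, 120 mm above the table. Its 12 mm thick arm, 190 mm above the table, leads to the left (+y) and slightly away from the robot (about 15 degrees, varying by 0.2 rad) to an 18 mm post on an 84 mm foot, 187 mm away, topped by an amber glass up to 290 mm high
- knob_grip (a point): centre of the orange knob bar, 105 mm to -y of the stand's origin, at the height to grip: 50 mm long along this point's x, 14 mm thick along its y, reaching 12 mm above and 18 mm below this point, on an 18 mm shaft. The point is about 104 mm above the table when the tray is level and the knob not pushed in, up to 15 mm higher while the tray is up
- knob (a joint): turn of the knob (rad), growing clockwise seen from above, -1.6 to 1.6; at 0 the bar lies along the stand's x. Clockwise screws the foot out: 5 mm per rad, raising the tray's knob end (225 mm from the hinge). Level is within about 0.35 of 0, different each time; the start is 0.5 to 1.5 rad short of it. Stays where left (0.1 N m)
- press (a joint): how far the knob is pushed into the tray (m), 0 to 0.012; the spring takes 5 N at first, 11 N at the end. Pushing down first lowers the tray (about 3 N, up to 22 mm) until its foot stands on the base; only then does the knob go in. Keep it in by more than 3 mm; 7 mm is a good middle
- bubble (a joint): place of the pale bubble (20 mm long) along the vial, 0 in the middle between the marks; 1 rad is 1.2 m along the vial, so 0.001 is 1.2 mm; positive is towards the tray's hinge (+y of the vial). Limits -0.039 to 0.039. Equals the tray's tilt while away from the limits
- vial (a point): middle between the two black marks on the green vial of the spirit level on the tray's +x side (vial 120 mm long, along this point's y, which points to the hinge). The marks are 38 mm apart: the bubble is between them within 8 mm of this point. It goes to the higher end; with the foot seated it moves about 27 mm towards -y per rad of clockwise knob turn. It settles in under 1 s
- thali: steel plate, diameter 250 mm, 22 high, origin under its centre; to be left alone
- tumbler_a: glass tumbler, diameter 68 mm, 105 high, origin under its centre; to be left alone
- tumbler_b: glass tumbler, diameter 68 mm, 105 high, origin under its centre; to be left alone
- kadai: steel serving bowl, diameter 170 mm, 65 high, origin under its centre; to be left alone

How it is judged (in metres and radians):
On the way, in this order (a step that is already met when the one before it is completed fails the run):
1. the red dot is under the needle tip, the stand at rest (horizontal distance between spot and needle below 0.01 m and linear speed of stand below 0.01 m/s), for 0.3 s.
2. the knob is pushed in, the foot seated (value of joint press above 0.002 m and horizontal distance between spot and needle below 0.012 m), for 0.2 s.
At the end, for the whole second after the job is handed in: The robot is still pushing the knob in by at least 2 mm with the foot seated, the bubble is within 8 mm (0.0068 rad) of the middle of the marks, the red dot is within 10 mm of straight below the needle tip, and the stand is flat on the table (horizontal distance between spot and needle below 0.01 m and value of joint press above 0.002 m and value of joint bubble between -0.0068 and 0.0068 rad and height (world z) of stand below 0.005 m and angle between stand's own z axis and vertical below 0.03 rad); the arm keeps its last pose, push and grip.
It fails at once if the stand is lifted or tipped (height (world z) of stand above 0.015 m or angle between stand's own z axis and vertical above 0.15 rad).
It fails at once if a bystander is pushed away (distance of any of thali, tumbler_a, tumbler_b, kadai from where it was at the start of the episode above 0.025 m).
It also fails if it takes over 72 s, if anything falls off the work surface, if the arm or the gripper's body presses on something with over 40 N, if the wrist force passes 120 N, or if a joint passes its speed limit or range.

ROBOT

A 6-joint arm with a two-finger parallel gripper is mounted at the origin on the work surface. World frame = base frame: x ahead of the robot, y to its left, z up, the work surface at z = 0. Lengths are in mm, angles in rad, forces in N, time in s.
With the tool pointing down it reaches from about 350 to 875 mm from the base axis. Payload 4.2 kg.
Tool frame: the origin (TCP) lies on the mounting face of the last link; the fingertips stand 173 mm ahead of it and the grasp point (between the pads) lies 155 mm ahead of it; z points along the fingers, y is the direction in which the jaws open and shut (so a half turn about z gives the same grasp; the last joint's range is limited). The gripper opens to 85 mm and grips with 20 to 120 N. Pads are 22 mm wide; open, the fingers measure 114 mm over their backs; the gripper's body (76 mm by 85 mm) begins 54 mm behind the grasp point. The pads swing forward as they close: fully open they stand 13 mm farther back than shut.
Start: joints at [-0.919, 0.385, 0.008, 0, -1.194, -0.259], TCP at [239.249, -577.373, 404.712] pointing down, gripper open.
Joint ranges: [-3.14, 3.14], [-1.21, 2.06], [-1.07, 1.41], [-3.16, 2.05], [-2.99, -0.16], [-3.1, 3.1]. Speed limits (rad/s): [2.79, 2.79, 3.14, 3.14, 3.14, 3.14].

INTERFACE

Orientations are given as a unit quaternion [x, y, z, w].
In Python, from bench import arm gives the robot as it stands. The module is installed in compiled form; this text tells all that it offers.
- The arm moves only by the tool play_rows, never from a script. Its argument "moves" is a list of rows, each a list of 3 entries, a list of its own where there are three numbers: the shift along the world's x, y, z in units of 30 cm (1.0 is 30 cm), then the turn about the world's z in units of 30 degrees (1.0 is 30 degrees), then the gripper's target within -1 to 1 (shut at 1, half-way at 0, fully open at -1). In form: [[[x, y, z], turn, jaw], ...]. A call has 1 to 12 rows; each row is the pose to reach, as a shift and turn from the pose measured when the call began; what a row does not reach only later rows make up. A row lasts 1/8 s, in which the tool goes at most 62.5 mm and 10.7 degrees, less where a joint would pass 70% of its speed; a pose out of reach is approached as far as the arm can. A call with a number of a shift or a turn outside -1 to 1 is refused whole. A call with a gripper value outside its range is refused whole. The fingers move at their own pace and stop on an object; the grip force is fixed at half the most. Time passes only in rows, so rows that repeat a pose let the fingers close. It gives the time, the measured TCP pose, the force and the opening at its end, in the units of the state.
- arm.read_state(): the state, without advancing time (a new reading comes with each control period).
- arm.get_image(name): name is "scene" or "top" or "wrist"; returns a dict with "pixels" (384x512x3 uint8, red, green, blue), "vfov" (degrees; the focal length in pixels is half the picture's height over the tangent of half this angle, whatever the lens; pixels are square), "cx", "cy" (the principal point, pixels), "xyz" and "rotation" of the camera in the world. Camera axes: x right, y up, looking along -z (the intrinsics and any distortion apply to the point x, -y, -z); pixel columns grow to the right and rows downward; lengths in mm; the calibration is good to about 2 mm. A picture is of the moment at which its call begins. There is no depth.
- arm.job_done(): hands the job in, once; it reports no verdict.
Trained networks look in a picture, given as the dict that the camera call returned (one of the last four; its "shot" number tells which), for a name from the list of things; names that differ only in an ending like _2 or _b are one class to them, and where a whole thing is asked for, a point or a joint stands for the part that bears it (a point fixed in the world has none). Each returns a list of dicts, best first, with "conf" (0 to 1); they miss things now and then, are a little off and sometimes report something else, mostly with a low value. They report only what shows in the picture. A call takes as long as a camera call.
- arm.look_for(name, picture): "centre" ([x, y, z] in mm, in world coordinates, good to about 4 mm: the middle of the surface that is visible of it).
The state is a dict: "clock": time; "joints": joint angles; "joint_vel": joint speeds; "joint_efforts": joint torques, N m; "position": TCP position; "ee_rot": TCP orientation; "contact_force": force on the tool from outside, world axes, zero at the start; "wrist_torque": the same for the moment, N m; "gripper_width": finger opening in mm.
Only numpy, scipy, OpenCV 4.12 (cv2) and the standard library are available. Lean on these libraries where they do the work, as an engineer would, in place of code of your own. Each camera call takes 0.05 s, during which the arm holds its last target.

## Working session

There is one attempt and no reset: what is moved stays moved. The work goes in short steps, Python scripts to look and compute and a tool call to move; the robot and the scene stay as the last step left them, time stands still between calls to the robot, and variables do not carry over. Pictures are saved under pics/ and viewed, and the job is handed in when it is done.

Besides the shell and the picture viewer there is one more tool, called after "Call:" in YAML: its name, and indented under it one key for each argument. play_rows: Moves the arm, as the interface text tells. Shifts and turns lie within -1 to 1; 1 stands for 30 cm of shift or 30 degrees of turn. Its arguments: {"type":"object","properties":{"moves":{"type":"array"}},"required":["moves"]}

```bash
mkdir -p pics; cat > h.py <<'E'
from bench import arm
import numpy as np, cv2
def save(p,n,k=1.5): cv2.imwrite('pics/'+n+'.png',cv2.resize(p['pixels'][:,:,::-1],None,fx=k,fy=k))
def f(p): return p['pixels'].shape[0]/2/np.tan(np.radians(p['vfov'])/2)
def R(p):
    r=np.array(p['rotation'],float)
    if r.shape!=(3,3):
        from scipy.spatial.transform import Rotation
        r=Rotation.from_quat(r).as_matrix()
    return r
def ray(p,u,v):
    d=np.array([(u-p['cx'])/f(p),-(v-p['cy'])/f(p),-1.]); return np.array(p['xyz']),R(p)@d
def onz(p,u,v,z):
    o,d=ray(p,u,v); return o+d*(z-o[2])/d[2]
def proj(p,X):
    c=R(p).T@(np.array(X,float)-p['xyz']); return p['cx']+f(p)*c[0]/-c[2], p['cy']-f(p)*c[1]/-c[2]
E
python3 - <<'E'
from h import *
s=arm.read_state(); print(s)
for n in ['scene','top','wrist']:
    p=arm.get_image(n); save(p,n+'0'); print(n,{k:v for k,v in p.items() if k!='pixels'})
    for t in ['stand','handle','spot','needle','knob_grip','vial','thali','tumbler_a','kadai']:
        for r in arm.look_for(t,p)[:3]: print(t,np.round(r['centre']),round(r['conf'],2), np.round(proj(p,r['centre'])))
E
```

```text
{'clock': 0.0, 'joints': array([-9.19398457e-01,  3.85551609e-01,  6.61476241e-03, -4.91353003e-04,
       -1.19403613e+00, -2.58611148e-01]), 'joint_vel': array([ 0.00038095,  0.00105023, -0.00109459,  0.00018845, -0.00067932,
       -0.00018974]), 'joint_efforts': array([-5.99032546e-06, -3.92287624e+01,  1.88404244e+01,  4.18621302e+00,
       -4.56668698e-03, -3.53432441e-06]), 'position': array([ 239.18242075, -577.19066378,  403.6209714 ]), 'ee_rot': array([-1.95044285e-01,  9.80793806e-01,  1.07795031e-03, -2.73168749e-04]), 'contact_force': array([0.29444281, 0.72965794, 0.08025695]), 'wrist_torque': array([-0.00095407,  0.04563735,  0.07331369]), 'gripper_width': 85.61492743836587}
scene {'vfov': 57.2268373328387, 'cx': 255.93369912365463, 'cy': 188.78220910809412, 'xyz': array([1410.58350145, -349.28435978,  920.95791527]), 'rotation': array([0.24715449, 0.17006562, 0.54988678, 0.77949783]), 'shot': 1}
stand [566. -79.  59.] 0.63 [245. 121.]
handle [566. -75.  60.] 0.97 [246. 121.]
spot [549. -79.  68.] 0.83 [244. 116.]
spot [566. -75.  61.] 0.53 [246. 120.]
needle [687. 30
[... 582 characters left out ...]
. 153.]
spot [546. -68.  66.] 0.86 [276. 153.]
vial [544. -68.  64.] 0.97 [276. 154.]
thali [ 488. -442.    8.] 0.87 [368. 172.]
thali [ 633. -334.   63.] 0.6 [343. 133.]
tumbler_a [ 630. -336.   64.] 0.82 [343. 133.]
tumbler_a [530. 479.  70.] 0.54 [136. 155.]
kadai [355. 478.  26.] 0.72 [137. 201.]
kadai [676. 317. 200.] 0.29 [174. 109.]
wrist {'vfov': 71.5043393588939, 'cx': 258.42576273362806, 'cy': 192.9820116343581, 'xyz': array([ 174.92170465, -604.48079688,  373.87293168]), 'rotation': array([-0.07663173, -0.11369951,  0.82359599,  0.55035411]), 'shot': 3}
stand [ 472. -181.    6.] 0.67 [416. 374.]
handle [ 471. -182.   10.] 0.88 [417. 375.]
thali [ 407. -483.    8.] 0.84 [274. 289.]
```

View pics/scene0.png

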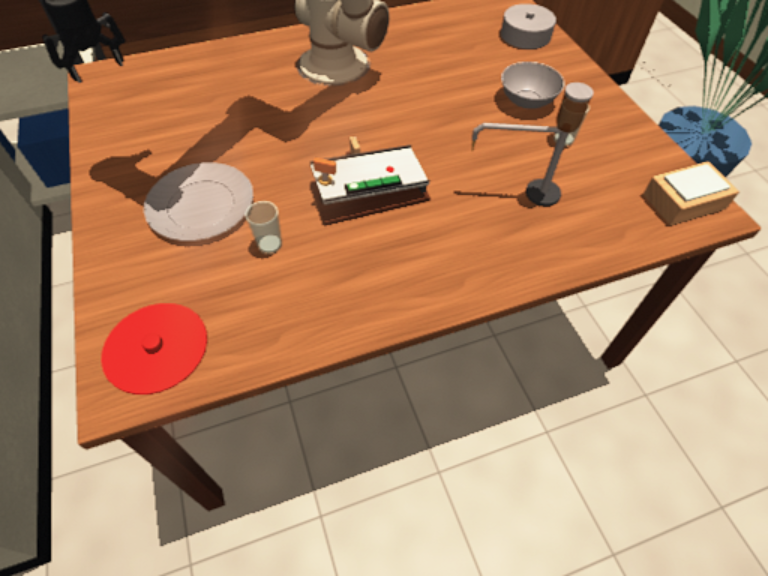

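View pics/top0.png

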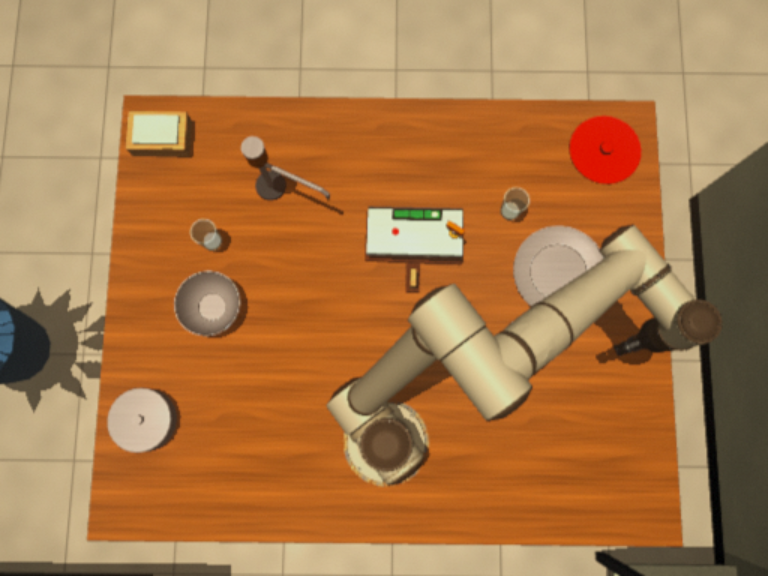

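View pics/wrist0.png

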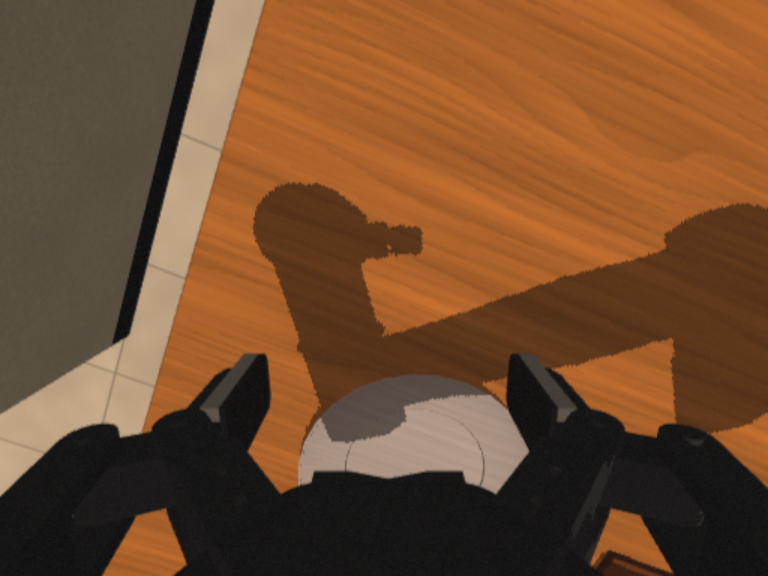

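The scene view shows the stand near (370,180), handle at (355,145), needle tip near (475,148). The top view shows the stand at (415,233), red dot (395,231), handle (413,277) and the needle arm's end near (328,195). Next: enlarged crops.

```bash
python3 - <<'E'
from h import *
a=arm.get_image('scene');b=arm.get_image('top')
np.save('a.npy',a,allow_pickle=True);np.save('b.npy',b,allow_pickle=True)
def crop(p,x0,y0,w,h,k,n): cv2.imwrite('pics/'+n+'.png',cv2.resize(p['pixels'][y0:y0+h,x0:x0+w,::-1],None,fx=k,fy=k,interpolation=cv2.INTER_CUBIC))
crop(a,200,60,190,95,4,'sc1'); crop(b,150,90,180,120,4,'tc1')
hsv=lambda p:cv2.cvtColor(p['pixels'],cv2.COLOR_RGB2HSV)
# edges of the table for distortion
E
```

```text
(no output)
```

View pics/sc1.png

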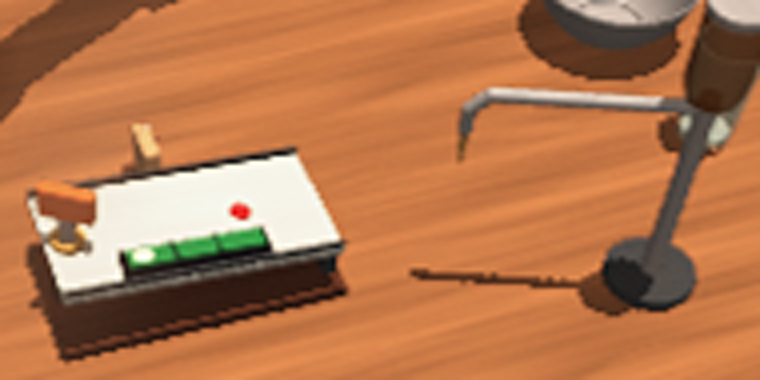

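View pics/tc1.png

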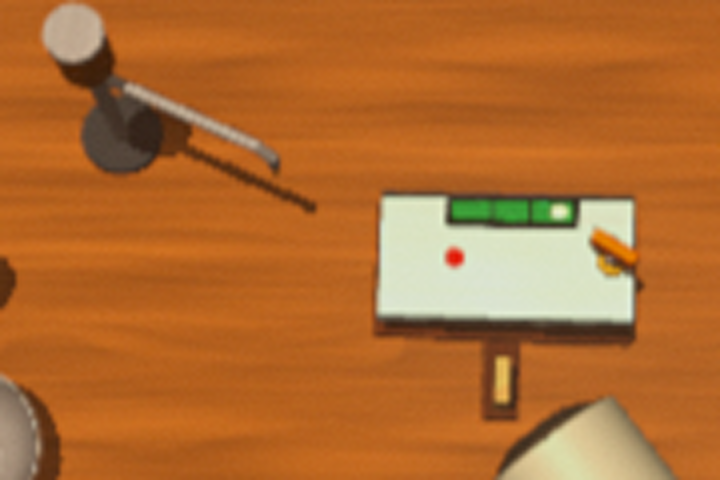

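```bash
python3 - <<'E'
from h import *
a=np.load('a.npy',allow_pickle=True).item();b=np.load('b.npy',allow_pickle=True).item()
def tri(ua,ub):
    o1,d1=ray(a,*ua);o2,d2=ray(b,*ub)
    s=np.linalg.lstsq(np.c_[d1,-d2],o2-o1,rcond=None)[0]
    p,q=o1+d1*s[0],o2+d2*s[1]; return np.round((p+q)/2,1),round(np.linalg.norm(p-q),1)
print('needle',tri((315,100),(218.75,132.5)))
print('spot',tri((260,112.75),(263.5,154.25)))
print('needle z120',onz(a,315,100,120),onz(b,218.75,132.5,120))
print('spot z65',onz(a,260,112.75,65),onz(b,263.5,154.25,65))
print('handle',onz(b,275.75,185,59), 'scene',onz(a,236,93,59))
print('post foot',onz(a,362.5,128.5,3),onz(b,180.5,123,3))
# stand outline corners tray in top
for n,c,z in [('hinge+x',(380,195),58),('hinge-x',(378,318),58),('knob+x',(634,198),71),('knob-x',(634,325),71)]:
    print(n,onz(b,150+c[0]/4,90+c[1]/4,z))
print('base of robot', proj(b,[0,0,0]),proj(a,[0,0,0]))
E
```

```text
needle (array([610. , 154.3, 121.5]), np.float64(0.7))
spot (array([542.8, -18.5,  58.2]), np.float64(2.9))
needle z120 [608.58279837 155.57403608 120.        ] [610.29188956 154.05222775 120.        ]
spot z65 [549.9346664  -19.63603073  65.        ] [540.51209625 -19.77763803  65.        ]
handle [418.81021273 -68.73144152  59.        ] scene [416.50106891 -64.88785059  59.        ]
post foot [687.34467684 326.58984816   3.        ] [685.83386065 322.34933234   3.        ]
hinge+x [605.119012    54.23630069  58.        ]
hinge-x [479.67925595  54.23130183  58.        ]
knob+x [ 601.11403295 -196.88282963   71.        ]
knob-x [ 472.5565526  -195.76848059   71.        ]
base of robot (np.float64(256.91911363002396), np.float64(294.1375509883244)) (np.float64(221.82514931641347), np.float64(42.16705381986708))
```

Needle at about (609.5,154.5), dot at about (542,-19), handle at about (419,-68), stand yaw about -1°. Moving above the handle with the jaws along y.

Call:
play_rows:
  moves:
    - [[0.1,0.2,0],-0.3,-1]
    - [[0.2,0.4,0],-0.6,-1]
    - [[0.3,0.6,0],-0.79,-1]
    - [[0.4,0.8,0],-0.79,-1]
    - [[0.45,0.95,-0.05],-0.79,-1]
    - [[0.45,0.95,-0.1],-0.79,-1]
    - [[0.45,0.95,-0.1],-0.79,-1]
    - [[0.45,0.95,-0.1],-0.79,-1]

```text
clock: 2.6
position: [374.4, -292.9, 375.4]
ee_rot: [0.011, 1.0, -0.0, 0.0]
contact_force: [-0.2, -0.0, -0.1]
gripper_width: 85.4
```

Call:
play_rows:
  moves:
    - [[0.04,0.19,0],0,-1]
    - [[0.08,0.38,0],0,-1]
    - [[0.11,0.56,-0.1],0,-1]
    - [[0.145,0.7,-0.2],0,-1]
    - [[0.148,0.75,-0.23],0,-1]
    - [[0.148,0.75,-0.23],0,-1]
    - [[0.148,0.75,-0.23],0,-1]

```text
clock: 3.48
position: [419.1, -68.9, 307.3]
ee_rot: [0.011, 1.0, -0.0, 0.001]
contact_force: [0.0, -1.2, 0.6]
gripper_width: 85.4
```

```bash
python3 - <<'E'
from h import *
print(arm.read_state()['position'])
p=arm.get_image('wrist'); save(p,'w1'); np.save('w.npy',p,allow_pickle=True)
for t in ['handle','knob_grip','vial','spot']:
    for r in arm.look_for(t,p)[:2]: print(t,np.round(r['centre']),round(r['conf'],2), np.round(proj(p,r['centre'])))
E
```

```text
[419.07850231 -68.9030525  307.25967228]
handle [489. -71.  56.] 0.56 [259. 271.]
knob_grip [ 522. -184.  122.] 0.72 [107. 364.]
vial [504. -73.  63.] 0.62 [257. 290.]
spot [505. -74.  68.] 0.72 [256. 294.]
```

View pics/w1.png

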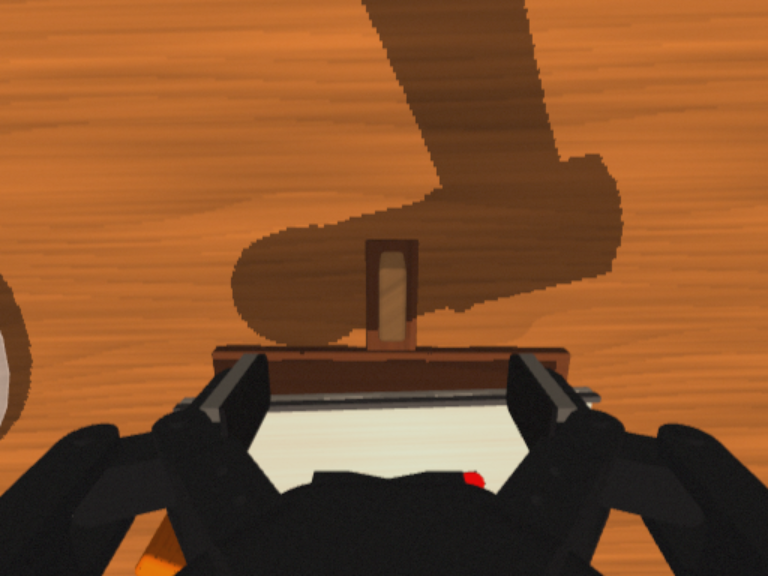

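```bash
python3 - <<'E'
from h import *
p=np.load('w.npy',allow_pickle=True).item()
for uv in [(393,252),(392,340),(392,296)]: print(onz(p,uv[0]/1.5,uv[1]/1.5,59))
print(proj(p,[419,-69,152]))
for uv in [(213,350),(569,350)]: print(onz(p,uv[0]/1.5,uv[1]/1.5,12))
E
```

```text
[390.25963152 -66.41908979  59.        ]
[442.45989378 -68.0233769   59.        ]
[415.52946556 -67.47953434  59.        ]
(np.float64(260.0826661897162), np.float64(255.7749264955462))
[ 467.42345091 -196.78096996   12.        ]
[473.13027975  58.75185176  12.        ]
```

The wrist view shows the handle's top centred at (392,296), which is about (417,-67.5). It lies between the fingers, so I descend and close.

Call:
play_rows:
  moves:
    - [[-0.005,0.005,-0.15],0,-1]
    - [[-0.007,0.005,-0.28],0,-1]
    - [[-0.007,0.005,-0.36],0,-1]
    - [[-0.007,0.005,-0.39],0,-1]
    - [[-0.007,0.005,-0.39],0,1]
    - [[-0.007,0.005,-0.39],0,1]
    - [[-0.007,0.005,-0.39],0,1]
    - [[-0.007,0.005,-0.39],0,1]
    - [[-0.007,0.005,-0.39],0,1]
    - [[-0.007,0.005,-0.39],0,1]
    - [[-0.007,0.005,-0.39],0,1]
    - [[-0.007,0.005,-0.39],0,1]

```text
clock: 5.22
position: [416.9, -67.0, 190.6]
ee_rot: [0.011, 1.0, -0.0, 0.002]
contact_force: [-1.1, 0.0, 5.9]
gripper_width: 15.4
```

```bash
python3 - <<'E'
from h import *
s=arm.read_state();print(s['position'],s['gripper_width'],s['contact_force'])
b=arm.get_image('top');a=arm.get_image('scene');
def crop(p,x0,y0,w,h,k,n): cv2.imwrite('pics/'+n+'.png',cv2.resize(p['pixels'][y0:y0+h,x0:x0+w,::-1],None,fx=k,fy=k,interpolation=cv2.INTER_CUBIC))
crop(a,200,60,190,95,4,'sc2'); crop(b,150,90,180,120,4,'tc2')
E
```

```text
[416.86192072 -67.02889    190.58962474] 15.424678817439862 [-1.07154434  0.00739685  5.93433164]
```

View pics/sc2.png

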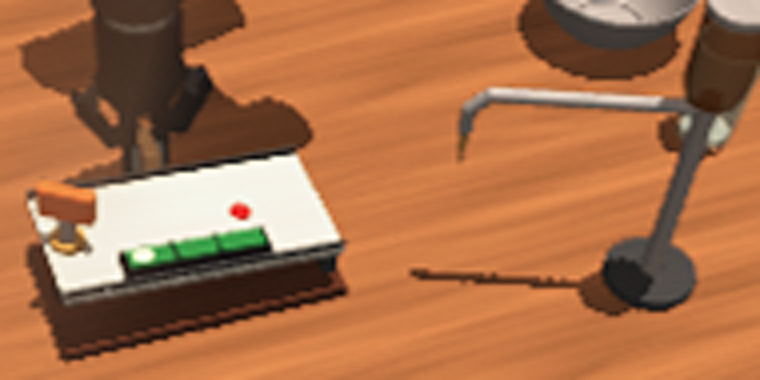

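View pics/tc2.png

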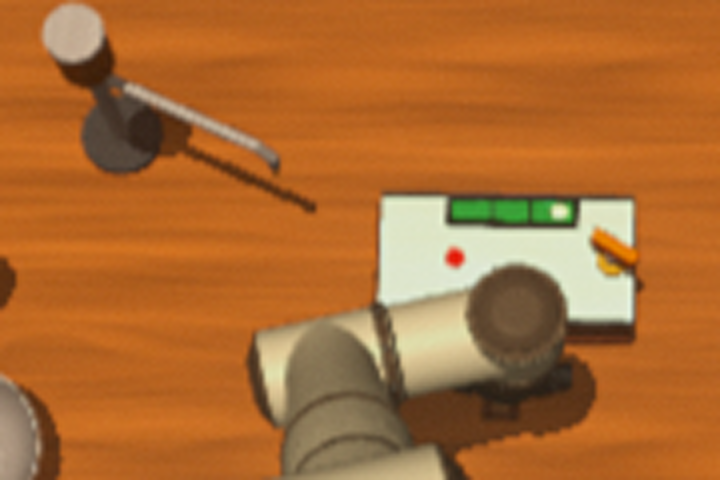

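The jaws hold the handle (15.4 mm opening) and the stand has not moved. Sliding about (+66,+172) gently.

Call:
play_rows:
  moves:
    - [[0.01,0.026,0],0,1]
    - [[0.033,0.086,0],0,1]
    - [[0.057,0.149,0],0,1]
    - [[0.081,0.212,0],0,1]
    - [[0.105,0.275,0],0,1]
    - [[0.129,0.338,0],0,1]
    - [[0.153,0.401,0],0,1]
    - [[0.177,0.464,0],0,1]
    - [[0.201,0.527,0],0,1]
    - [[0.215,0.565,0],0,1]
    - [[0.22,0.573,0],0,1]
    - [[0.22,0.573,0],0,1]

```text
clock: 6.82
position: [482.0, 104.2, 190.6]
ee_rot: [0.012, 1.0, -0.001, 0.0]
contact_force: [-3.7, -3.0, 5.0]
gripper_width: 15.6
```

```bash
cat > look.py <<'E'
from h import *
import sys
t=sys.argv[1]
s=arm.read_state();print(s['clock'],s['position'],s['gripper_width'],s['contact_force'])
b=arm.get_image('top');a=arm.get_image('scene');
np.save('a.npy',a,allow_pickle=True);np.save('b.npy',b,allow_pickle=True)
def crop(p,x0,y0,w,h,k,n): cv2.imwrite('pics/'+n+'.png',cv2.resize(p['pixels'][y0:y0+h,x0:x0+w,::-1],None,fx=k,fy=k,interpolation=cv2.INTER_CUBIC))
crop(a,230,60,130,95,6,'s'+t); crop(b,160,90,130,95,6,'t'+t)
def red(p,x0,y0,w,h):
    c=p['pixels'][y0:y0+h,x0:x0+w].astype(int)
    wgt=np.clip(c[...,0]-np.maximum(c[...,1],c[...,2])*1.0-60,0,None)*(abs(c[...,1]-c[...,2])<40)
    yy,xx=np.mgrid[y0:y0+h,x0:x0+w]; n=wgt.sum()
    return ((xx*wgt).sum()/n,(yy*wgt).sum()/n,int((wgt>0).sum()))
E
python3 look.py 3
```

```text
6.825 [482.01220553 104.24758163 190.59329292] 15.622786785499628 [-3.68420084 -2.96073271  5.02743336]
```

View pics/s3.png

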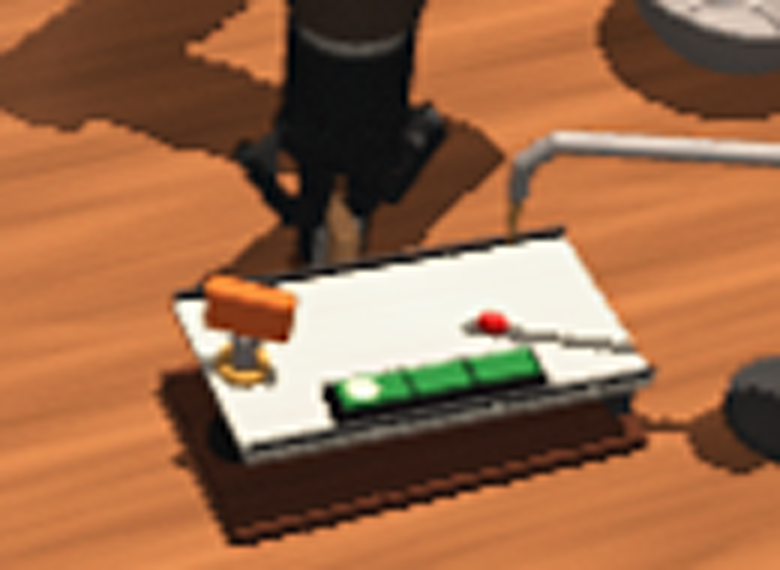

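View pics/t3.png

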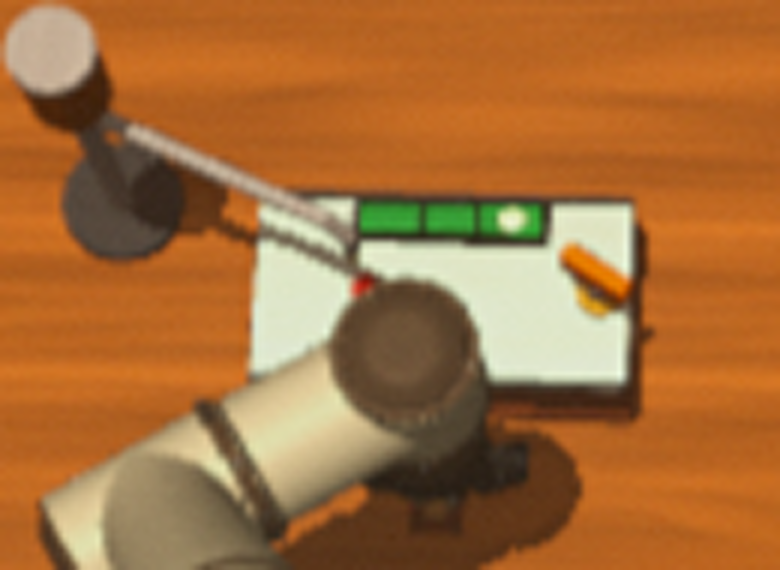

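```bash
python3 - <<'E'
from h import *
a=np.load('a.npy',allow_pickle=True).item();b=np.load('b.npy',allow_pickle=True).item()
def tri(ua,ub):
    o1,d1=ray(a,*ua);o2,d2=ray(b,*ub)
    s=np.linalg.lstsq(np.c_[d1,-d2],o2-o1,rcond=None)[0]
    p,q=o1+d1*s[0],o2+d2*s[1]; return np.round((p+q)/2,1),round(np.linalg.norm(p-q),1)
print(tri((315.5,100.3),(218.3,134)),tri((311.8,113.7),(220.5,137.7)))
for z in (60,62,64): print(onz(a,311.8,113.7,z),onz(b,220.5,137.7,z))
print(onz(a,315.5,100.3,120),onz(b,218.3,134,120))
b0=lambda u,v:onz(b,160+u/6-.4,90+v/6-.4,59)
print(b0(258,195),b0(250,375),b0(632,202),b0(630,385))
for X in ([609,154.5,120],[609,154.5,190],[609,154.5,59]): print(proj(a,X),proj(b,X))
E
```

```text
(array([606.2, 157.4, 116. ]), np.float64(3.2)) (array([608.3, 152.3,  58.8]), np.float64(1.3))
[609.53808038 152.28757063  60.        ] [607.69457066 151.56876823  60.        ]
[611.39890402 151.12242209  62.        ] [607.09033203 151.40952273  62.        ]
[613.25972766 149.95727355  64.        ] [606.48609339 151.25027723  64.        ]
[610.5020807  156.52693208 120.        ] [604.26116177 155.62911121 120.        ]
[671.94663127 224.83740755  59.        ] [547.99051333 226.14403641  59.        ] [670.05994207 -24.487797    59.        ] [544.13330914 -24.18437331  59.        ]
(np.float64(314.7637168343109), np.float64(100.14992148339493)) (np.float64(218.62509229299877), np.float64(132.82084800301226))
(np.float64(317.8986249654899), np.float64(83.1641935057536)) (np.float64(217.1937388869224), np.float64(127.12926903820016))
(np.float64(312.26907818269456), np.float64(113.66650690337346)) (np.float64(219.78897822329478), np.float64(137.44887952212682))
```

```bash
python3 - <<'E'
from h import *
import scipy.optimize as so
a=np.load('a.npy',allow_pickle=True).item();b=np.load('b.npy',allow_pickle=True).item()
def red(p,x0,y0,w,h):
    c=p['pixels'][y0:y0+h,x0:x0+w].astype(int)
    wgt=np.clip(c[...,1].max()-c[...,1],0,None)*((c[...,0]-c[...,1]>70)&(abs(c[...,1]-c[...,2])<45))
    yy,xx=np.mgrid[y0:y0+h,x0:x0+w]; n=wgt.sum()
    return (xx*wgt).sum()/n,(yy*wgt).sum()/n,(wgt>0).sum()
ra=red(a,303,106,16,14);rb=red(b,213,132,14,12);print(ra,rb)
print(onz(a,ra[0],ra[1],62),onz(b,rb[0],rb[1],62))
for p,x,y,n in ((a,303,80,'za'),(b,205,120,'zb')):
    cv2.imwrite('pics/'+n+'.png',cv2.resize(p['pixels'][y:y+44,x-8:x+40,::-1],None,fx=12,fy=12,interpolation=cv2.INTER_NEAREST))
E
python3 -c "
import cv2,numpy as np
cv2.imwrite('pics/z.png',np.hstack([cv2.imread('pics/za.png')[:,:400],cv2.imread('pics/zb.png')[:,:400]]))"
```

```text
(np.float64(311.74296630774575), np.float64(113.36436262591178), np.int64(15)) (np.float64(220.049766718507), np.float64(136.95489891135304), np.int64(7))
[609.79659803 151.64698638  62.        ] [610.14123549 153.27329706  62.        ]
```

View pics/z.png

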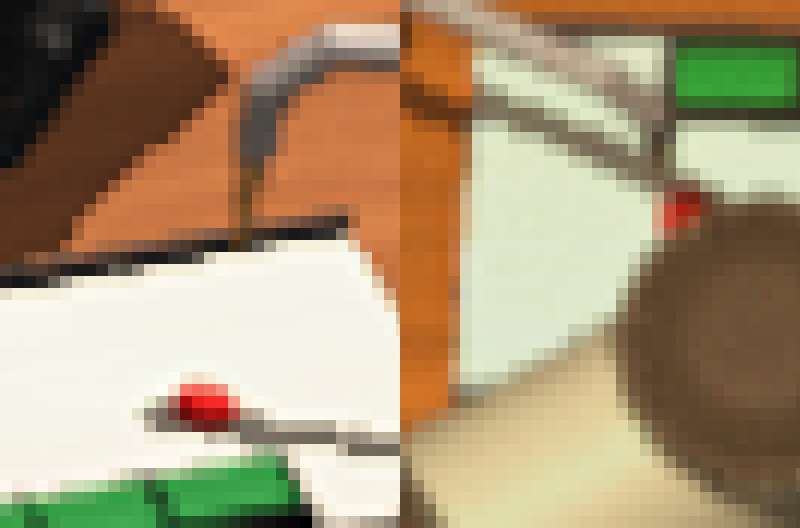

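Zoom shows the tip at scene px (315,100) and the dot at (311.6,113): the dot is about 4 mm short in y. Nudging it.

Call:
play_rows:
  moves:
    - [[0.002,0.007,0],0,1]
    - [[0.004,0.014,0],0,1]
    - [[0.005,0.017,0],0,1]
    - [[0.005,0.017,0],0,1]
    - [[0.005,0.017,0],0,1]

```text
clock: 7.55
position: [482.8, 108.3, 190.6]
ee_rot: [0.014, 1.0, -0.001, -0.0]
contact_force: [-2.2, -5.9, 3.8]
gripper_width: 15.2
```

```bash
cat > meas.py <<'E'
from h import *
import sys
exec(open('look.py').read().split("def red")[0])
def red(p,x0,y0,w,h):
    c=p['pixels'][y0:y0+h,x0:x0+w].astype(int)
    wgt=np.clip(c[...,1].max()-c[...,1],0,None)*((c[...,0]-c[...,1]>70)&(abs(c[...,1]-c[...,2])<45))
    yy,xx=np.mgrid[y0:y0+h,x0:x0+w]; n=wgt.sum()
    return (xx*wgt).sum()/n,(yy*wgt).sum()/n,(wgt>0).sum()
ra=red(a,303,106,16,14);rb=red(b,213,130,14,14);print(ra,rb)
z=float(sys.argv[2])
print(onz(a,ra[0],ra[1],z),onz(b,rb[0],rb[1],z))
E
python3 meas.py 4 62
```

```text
7.55 [482.84366779 108.2965289  190.59480876] 15.153872997125681 [-2.16853209 -5.90612711  3.75885672]
(np.float64(312.5673454805288), np.float64(113.19792783136835), np.int64(15)) (np.float64(218.95527859237538), np.float64(136.8233137829912), np.int64(8))
[609.99127227 154.73354171  62.        ] [610.63234942 157.63048464  62.        ]
```

View pics/s4.png

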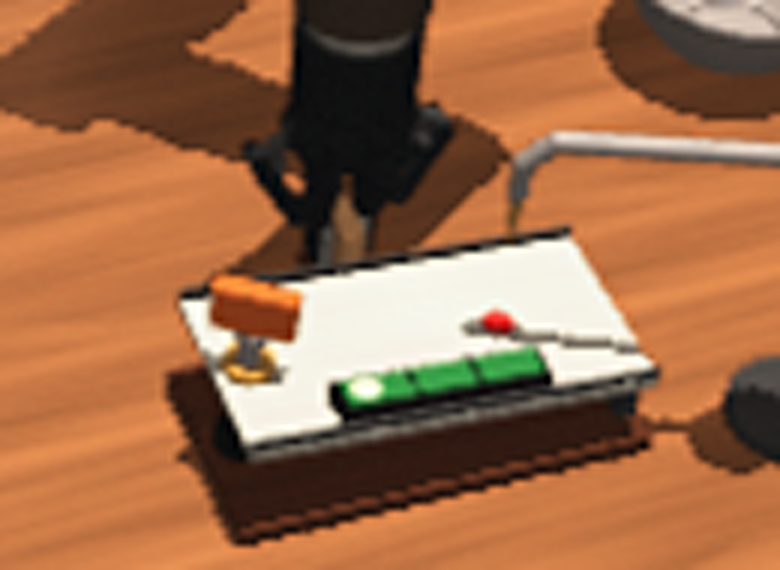

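The dot now reads (610–611,155–157), against a needle at (609.5,155.5). Releasing and rising.

Call:
play_rows:
  moves:
    - [[0,0,0],0,-1]
    - [[0,0,0],0,-1]
    - [[0,0,0],0,-1]
    - [[0,0,0],0,-1]
    - [[0,0,0],0,-1]
    - [[0,0,0.12],0,-1]
    - [[0,0,0.28],0,-1]
    - [[0,0,0.45],0,-1]
    - [[0,-0.1,0.5],0.3,-1]
    - [[0,-0.3,0.5],0.6,-1]
    - [[0,-0.4,0.5],0.9,-1]
    - [[0,-0.4,0.5],1,-1]

```text
clock: 9.15
position: [482.4, -13.6, 340.6]
ee_rot: [-0.245, 0.969, -0.001, -0.0]
contact_force: [0.2, -0.1, 0.7]
gripper_width: 85.1
```

```bash
python3 meas.py 5 62; python3 - <<'E'
from h import *
s=arm.read_state();print(s['position'],s['joints'])
b=np.load('b.npy',allow_pickle=True).item()
import cv2
p=arm.get_image('wrist'); save(p,'w5'); np.save('w.npy',p,allow_pickle=True)
for r in arm.look_for('knob_grip',p)[:2]: print(r)
for n in ('top','scene'):
  p=arm.get_image(n)
  for r in arm.look_for('knob_grip',p)[:2]: print(r)
E
```

```text
9.15 [482.36584315 -13.55938848 340.5910512 ] 85.0900778988524 [ 0.16750506 -0.07746245  0.66123842]
(np.float64(312.567036110118), np.float64(113.19628173042545), np.int64(15)) (np.float64(219.4348051948052), np.float64(136.84103896103895), np.int64(11))
[609.98337082 154.73603102  62.        ] [610.58185144 155.72562845  62.        ]
[482.63645474 -12.31458303 340.59375359] [ 0.3123942   0.20485477 -0.42695605  0.00250693 -0.9392644  -1.38970103]
{'centre': [584.0, -11.3, 110.4], 'conf': 0.66}
{'centre': [607.6, 0.7, 120.0], 'conf': 0.47}
{'centre': [315.4, 483.3, 39.5], 'conf': 0.18}
```

View pics/t5.png

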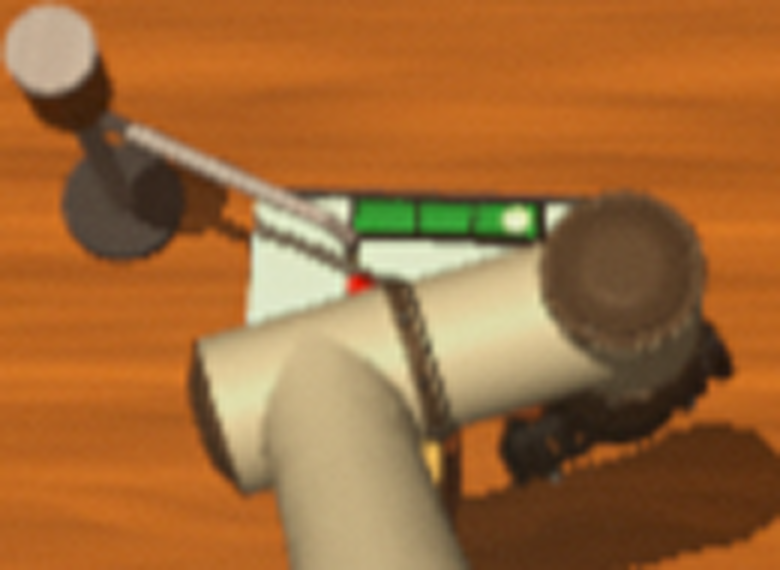

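View pics/s5.png

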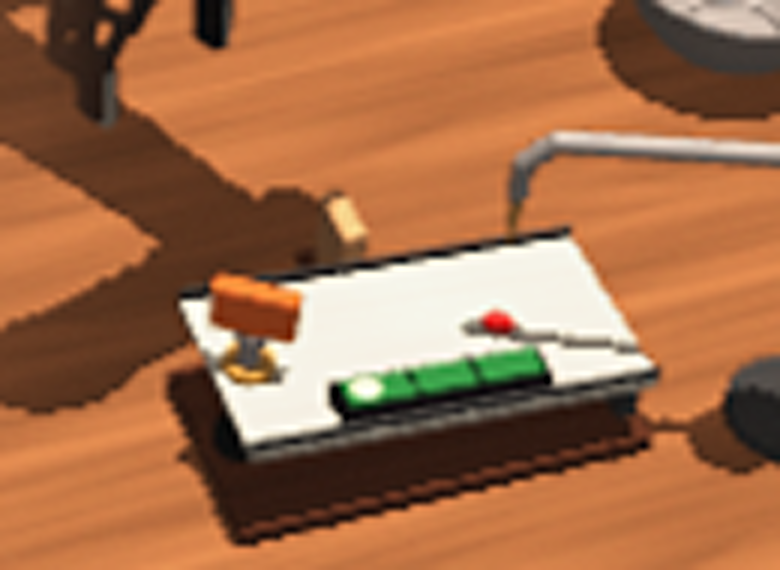

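View pics/w5.png

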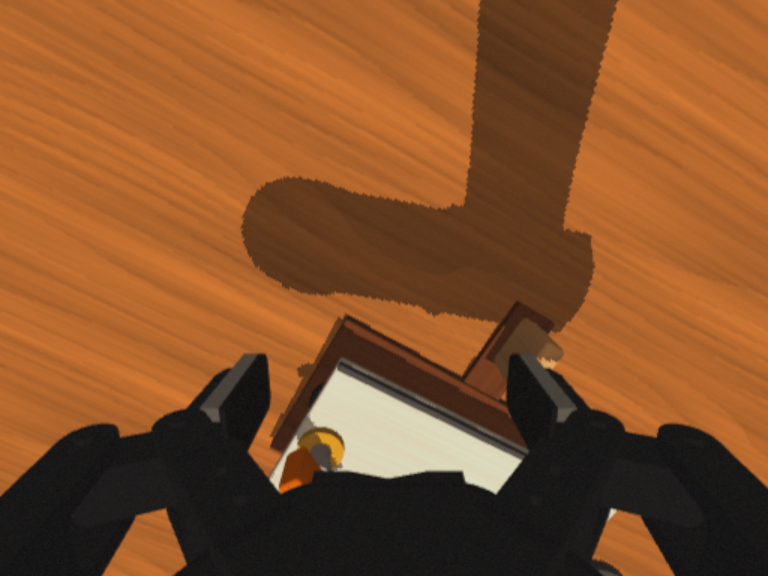

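Release did not move the stand: dot still at scene px (312.6,113.2). The knob should be near (608,2), bar roughly 57° CCW of x; hovering over it.

Call:
play_rows:
  moves:
    - [[0.1,0.01,0],0.3,-1]
    - [[0.2,0.03,0],0.6,-1]
    - [[0.3,0.04,0],0.9,-1]
    - [[0.39,0.05,-0.02],0.97,-1]
    - [[0.42,0.05,-0.03],0.97,-1]
    - [[0.42,0.05,-0.03],0.97,-1]
    - [[0.42,0.05,-0.03],0.97,-1]

```text
clock: 10.42
position: [608.2, 3.7, 331.7]
ee_rot: [-0.481, 0.877, -0.001, 0.0]
contact_force: [0.5, 0.6, -0.0]
gripper_width: 85.5
```

```bash
python3 - <<'E'
from h import *
s=arm.read_state();print(s['position'],s['joints'],s['ee_rot'])
p=arm.get_image('wrist'); save(p,'w6'); np.save('w.npy',p,allow_pickle=True)
for r in arm.look_for('knob_grip',p)[:2]: print(r)
a=np.array(s['position'])-[0,0,155]; u=proj(p,a); print(u[0]*1.5,u[1]*1.5)
E
```

```text
[608.15823523   3.7175475  331.74676594] [ 0.27237252  0.41494205 -0.13877644  0.00212795 -1.01663325 -0.83981588] [-4.81386565e-01  8.76507905e-01 -9.31709233e-04  1.08054383e-05]
{'centre': [600.7, -2.1, 126.7], 'conf': 0.91}
388.3080108972165 387.02306444611884
```

View pics/w6.png

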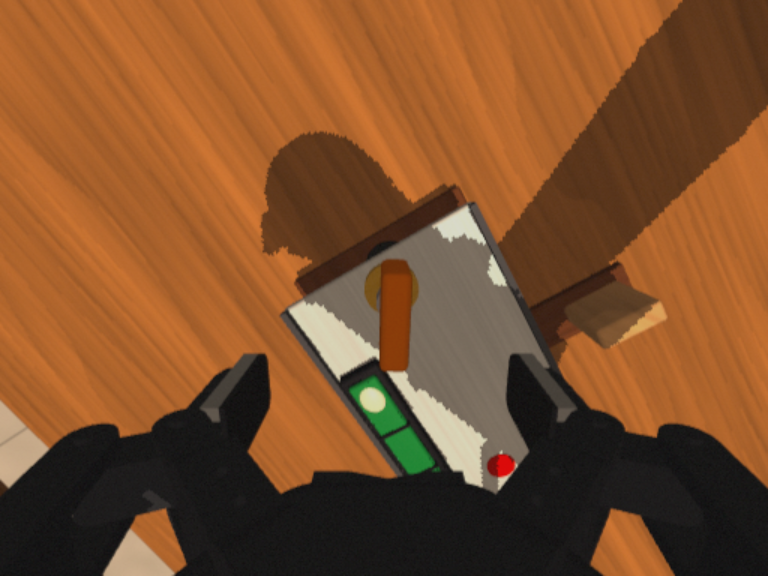

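```bash
python3 - <<'E'
from h import *
p=np.load('w.npy',allow_pickle=True).item()
q=lambda u,v,z:onz(p,u/1.5-.2,v/1.5-.2,z)
for z in(126,130):
  P=[q(*c,z) for c in [(385,276),(409,276),(408,370),(382,370)]]
  P=np.array(P);print(np.round(P,1),P.mean(0)); d=(P[2]+P[3]-P[0]-P[1])[:2]/2; print(np.linalg.norm(d),np.degrees(np.arctan2(d[1],d[0])), np.linalg.norm(P[0]-P[1]),np.linalg.norm(P[2]-P[3]))
# bubble vs marks, spot
print(q(501,465,62))
E
```

```text
[[594.9 -20.2 126. ]
 [585.8 -14.4 126. ]
 [610.6  25.  126. ]
 [621.2  18.3 126. ]] [603.14315346   2.16781716 126.        ]
46.55566253271503 56.700535042482436 10.798008989699843 12.515766599181879
[[594.4 -21.  130. ]
 [585.5 -15.3 130. ]
 [609.7  23.1 130. ]
 [620.   16.6 130. ]] [602.39878447   0.85428515 130.        ]
45.491355719473496 56.70053504248238 10.551156213646996 12.229644247145929
[608.6202182  152.47334755  62.        ]
```

```bash
python3 - <<'E'
from h import *
p=np.load('w.npy',allow_pickle=True).item()
s=arm.read_state()
for z in (177,158,135,128,120,110):
    X=np.array([*s['position'][:2],z]); X[:2]=X[:2]
    u=proj(p,X); print(z,u[0]*1.5+.3,u[1]*1.5+.3)
b=arm.get_image('top'); cv2.imwrite('pics/t6.png',cv2.resize(b['pixels'][90:185,160:290,::-1],None,fx=6,fy=6,interpolation=cv2.INTER_CUBIC))
a=arm.get_image('scene'); cv2.imwrite('pics/s6.png',cv2.resize(a['pixels'][90:150,240:340,::-1],None,fx=8,fy=8,interpolation=cv2.INTER_CUBIC))
np.save('a.npy',a,allow_pickle=True)
for X in ([603,3,130],[608,3,130],[603,3,110]): u=proj(a,X); print((u[0]-240+.5)*8,(u[1]-90+.5)*8)
E
```

```text
177 388.437165678892 387.6870330556353
158 388.480861066163 363.1247591926613
135 388.52178642443585 340.11958815250426
128 388.53230194356814 334.20855092707694
120 388.5434210859557 327.9582019199827
110 388.55613212243026 320.81300929279365
263.08127802687613 139.43325624673537
267.52146954773616 147.3744750573751
260.9119987471322 176.20798925661506
```

View pics/s6.png

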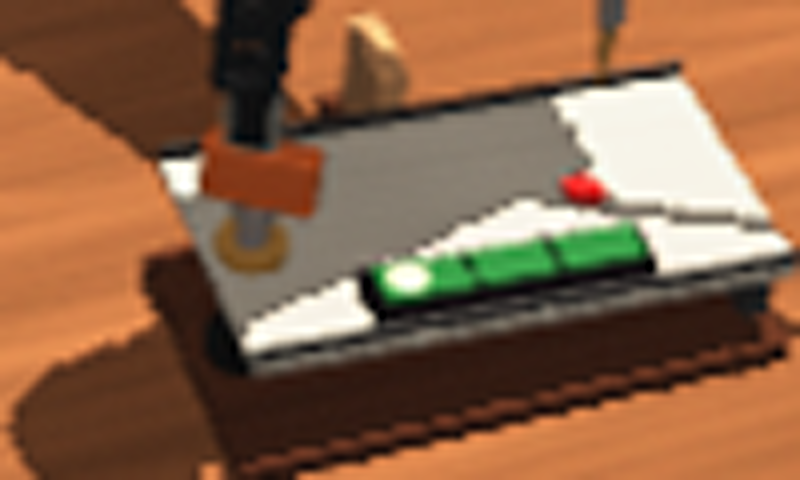

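The bar's top is centred at wrist px (395,322), about (604,3,130), direction 57°. The jaws are already aligned. Descending and gripping.

Call:
play_rows:
  moves:
    - [[-0.014,-0.002,-0.06],0,-1]
    - [[-0.014,-0.002,-0.13],0,-1]
    - [[-0.014,-0.002,-0.18],0,-1]
    - [[-0.014,-0.002,-0.196],0,-1]
    - [[-0.014,-0.002,-0.196],0,-1]
    - [[-0.014,-0.002,-0.196],0,1]
    - [[-0.014,-0.002,-0.196],0,1]
    - [[-0.014,-0.002,-0.196],0,1]
    - [[-0.014,-0.002,-0.196],0,1]
    - [[-0.014,-0.002,-0.196],0,1]
    - [[-0.014,-0.002,-0.196],0,1]
    - [[-0.014,-0.002,-0.196],0,1]

```text
clock: 12.12
position: [604.4, 2.9, 273.6]
ee_rot: [-0.481, 0.876, -0.001, 0.001]
contact_force: [-0.2, -1.7, 0.6]
gripper_width: 12.5
```

```bash
python3 meas.py 7 62; python3 - <<'E'
from h import *
s=arm.read_state();print(s['position'],s['wrist_torque'],s['gripper_width'])
E
```

```text
12.125 [604.35675654   2.93814739 273.55425424] 12.49335293487151 [-0.23255844 -1.73352259  0.60461117]
(np.float64(312.4897314375987), np.float64(113.21232227488152), np.int64(18)) (np.float64(nan), np.float64(nan), np.int64(0))
[609.96709484 154.44556064  62.        ] [nan nan nan]
[604.33787629   2.92531163 273.52003736] [-0.79337047 -0.45910219 -0.00751425] 12.729905557258535meas.py:8: RuntimeWarning: invalid value encountered in scalar divide
  return (xx*wgt).sum()/n,(yy*wgt).sum()/n,(wgt>0).sum()
```

View pics/s7.png

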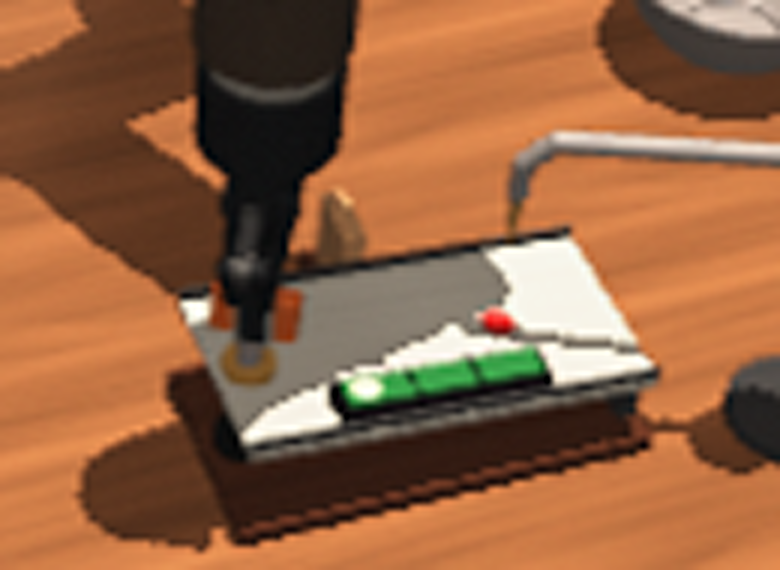

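Bar gripped (12.6 mm), dot unmoved. Pushing down while following the hinge arc.

Call:
play_rows:
  moves:
    - [[0,-0.003,-0.015],0,1]
    - [[0,-0.005,-0.03],0,1]
    - [[0,-0.008,-0.045],0,1]
    - [[0,-0.011,-0.06],0,1]
    - [[0,-0.011,-0.06],0,1]
    - [[0,-0.011,-0.06],0,1]

```text
clock: 12.98
position: [604.5, -0.3, 255.9]
ee_rot: [-0.481, 0.876, -0.001, 0.001]
contact_force: [0.3, -2.7, 5.8]
gripper_width: 12.6
```

```bash
python3 meas.py 8 59 2>/dev/null
```

```text
12.975 [ 6.04526160e+02 -3.47710910e-01  2.55892167e+02] 12.563846168585084 [ 0.31087173 -2.73372321  5.81847061]
(np.float64(312.0694750078592), np.float64(114.44325683747249), np.int64(17)) (np.float64(nan), np.float64(nan), np.int64(0))
[612.32575851 152.18219957  59.        ] [nan nan nan]
```

View pics/s8.png

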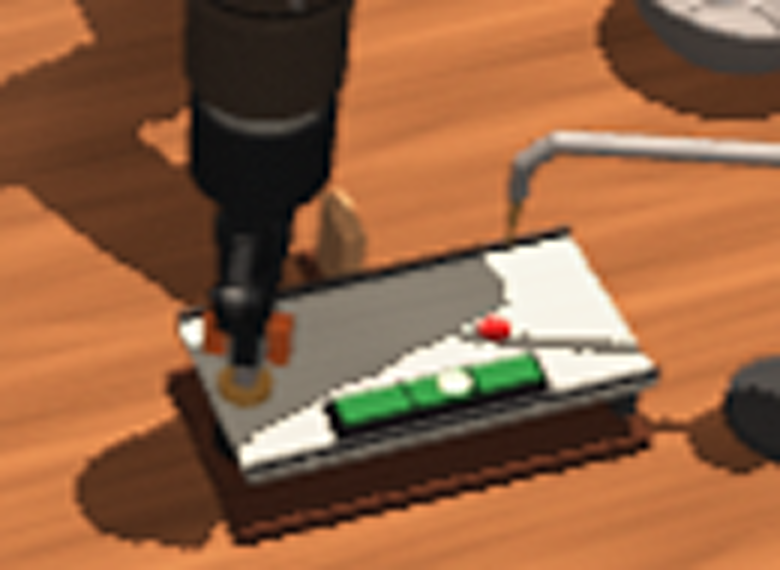

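Bubble has run past the right mark as the tray lowers; the foot is about to seat. Pressing 10 mm more in steps.

Call:
play_rows:
  moves:
    - [[0,0,-0.01],0,1]
    - [[0,0,-0.02],0,1]
    - [[0,0,-0.03],0,1]
    - [[0,0,-0.03],0,1]
    - [[0,0,-0.03],0,1]

```text
clock: 13.7
position: [604.6, -0.4, 248.1]
ee_rot: [-0.481, 0.876, -0.002, 0.002]
contact_force: [-1.5, -2.7, 8.8]
gripper_width: 13.3
```

```bash
python3 meas.py 9 58 2>/dev/null
```

```text
13.7 [ 6.04638456e+02 -3.64115578e-01  2.48075196e+02] 13.31577082196644 [-1.47652737 -2.71575674  8.81232914]
(np.float64(312.07442447177544), np.float64(114.44087038789026), np.int64(17)) (np.float64(nan), np.float64(nan), np.int64(0))
[611.39449385 152.78548925  58.        ] [nan nan nan]
```

View pics/s9.png

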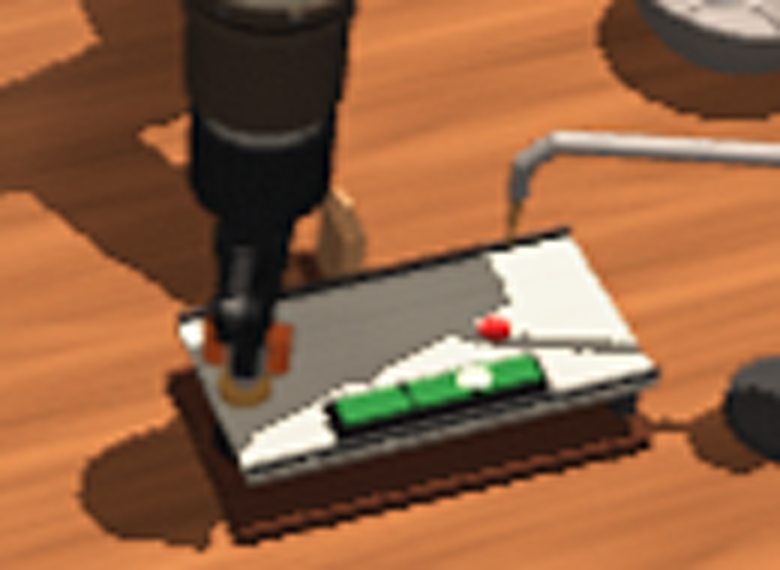

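Seated and pressed about 6–7 mm; bubble at (475,377) against the marks at 410 and 470, so about 22 mm towards +y. It needs about 45° clockwise; I turn 30° first and raise with the screw.

Call:
play_rows:
  moves:
    - [[0,0.001,0.001],-0.15,1]
    - [[0,0.002,0.003],-0.35,1]
    - [[0,0.003,0.005],-0.55,1]
    - [[0,0.004,0.007],-0.75,1]
    - [[0,0.005,0.008],-0.9,1]
    - [[0,0.005,0.009],-1,1]
    - [[0,0.005,0.009],-1,1]
    - [[0,0.005,0.009],-1,1]
    - [[0,0.005,0.009],-1,1]
    - [[0,0.005,0.009],-1,1]

```text
clock: 15.05
position: [605.1, 0.1, 252.2]
ee_rot: [-0.239, 0.971, -0.003, 0.002]
contact_force: [0.4, -6.8, 8.4]
gripper_width: 13.1
```

```bash
python3 meas.py 10 58 2>/dev/null
```

```text
15.05 [6.05079191e+02 1.23256543e-01 2.52175157e+02] 13.070583716715229 [ 0.42815709 -6.76059705  8.37555242]
(np.float64(311.98292029470866), np.float64(114.03215003348961), np.int64(17)) (np.float64(nan), np.float64(nan), np.int64(0))
[609.41510483 153.35233339  58.        ] [nan nan nan]
```

View pics/s10.png

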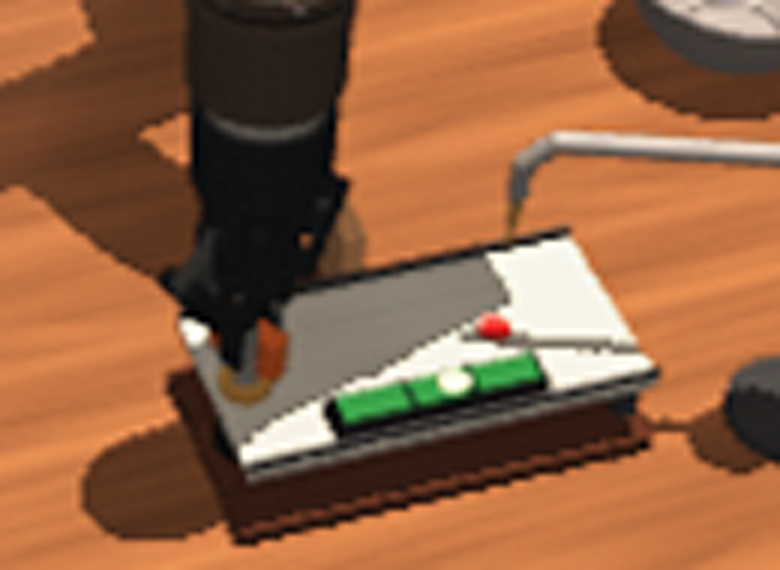

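Bubble now at 455 against a middle of about 441: another 20°.

Call:
play_rows:
  moves:
    - [[0,0.001,0.001],-0.15,1]
    - [[0,0.002,0.003],-0.3,1]
    - [[0,0.003,0.004],-0.45,1]
    - [[0,0.004,0.005],-0.6,1]
    - [[0,0.005,0.005],-0.67,1]
    - [[0,0.005,0.005],-0.67,1]
    - [[0,0.005,0.005],-0.67,1]
    - [[0,0.005,0.005],-0.67,1]
    - [[0,0.005,0.005],-0.67,1]

```text
clock: 16.27
position: [605.5, 0.4, 254.9]
ee_rot: [-0.066, 0.998, -0.005, 0.002]
contact_force: [-0.3, -7.2, 7.6]
gripper_width: 13.1
```

```bash
python3 meas.py 11 58 2>/dev/null; python3 - <<'E'
from h import *
a=np.load('a.npy',allow_pickle=True).item()
cv2.imwrite('pics/v11.png',cv2.resize(a['pixels'][90:140,280:330,::-1],None,fx=14,fy=12,interpolation=cv2.INTER_CUBIC))
E
```

```text
16.275 [6.05495385e+02 4.21587614e-01 2.54933644e+02] 13.131999499996363 [-0.25071566 -7.20010835  7.55934844]
(np.float64(311.93705386112913), np.float64(114.00811161583387), np.int64(17)) (np.float64(nan), np.float64(nan), np.int64(0))
[609.25142603 153.25115232  58.        ] [nan nan nan]
```

View pics/v11.png

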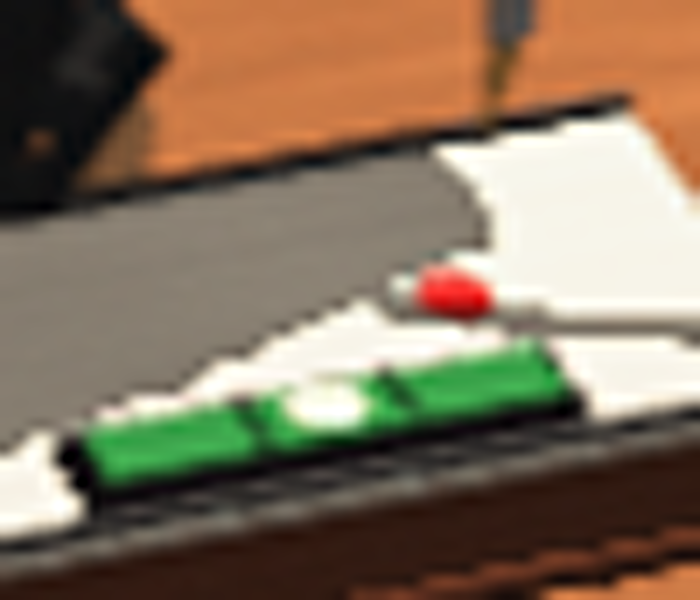

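View pics/t11.png

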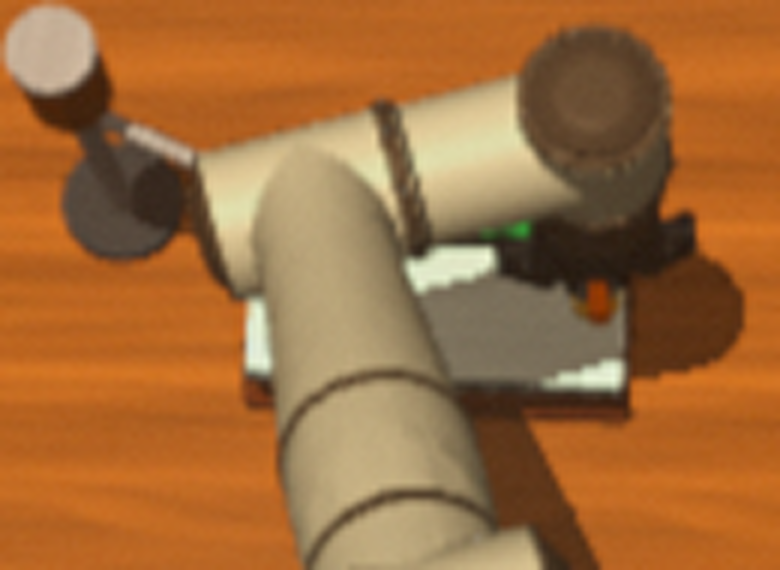

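Marks at (250,425) and (397,390), bubble at (327,405): centred within about 1 mm. Dot reads about 2–3 mm short in y and the press is about 4–5 mm, so I trim both slightly.

Call:
play_rows:
  moves:
    - [[0,0.005,0],0,1]
    - [[0,0.01,0],0,1]
    - [[0,0.013,0],0,1]
    - [[0,0.013,-0.004],0,1]
    - [[0,0.013,-0.008],0,1]
    - [[0,0.013,-0.008],0,1]
    - [[0,0.013,-0.008],0,1]
    - [[0,0.013,-0.008],0,1]

```text
clock: 17.38
position: [605.7, 2.9, 253.8]
ee_rot: [-0.066, 0.998, -0.006, 0.001]
contact_force: [-1.3, -7.7, 9.2]
gripper_width: 13.3
```

```bash
python3 meas.py 12 58 2>/dev/null; python3 - <<'E'
from h import *
a=np.load('a.npy',allow_pickle=True).item()
cv2.imwrite('pics/v12.png',cv2.resize(a['pixels'][90:140,280:330,::-1],None,fx=14,fy=12,interpolation=cv2.INTER_CUBIC))
E
```

```text
17.375 [605.65639741   2.86919898 253.75145224] 13.271833409335274 [-1.32779705 -7.66431234  9.2131914 ]
(np.float64(312.87645300564594), np.float64(114.05413483892394), np.int64(16)) (np.float64(nan), np.float64(nan), np.int64(0))
[610.55641541 156.27491324  58.        ] [nan nan nan]
```

View pics/v12.png

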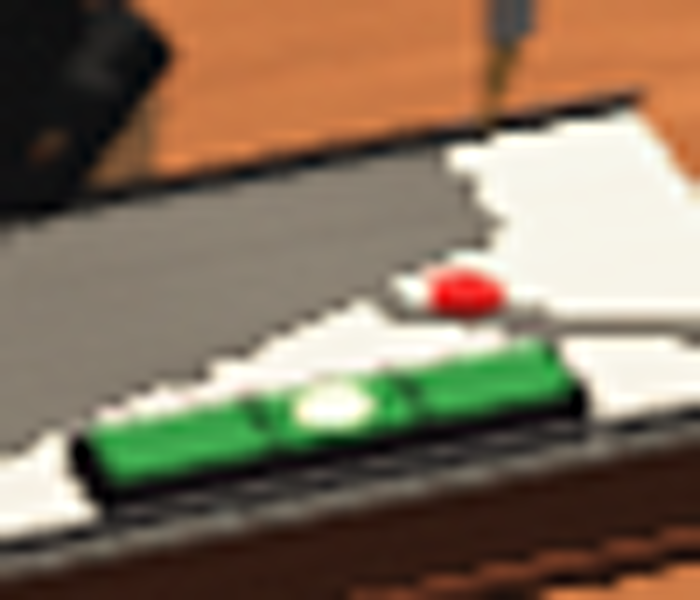

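Bubble at (333,403) between marks at 262 and 408; dot at about (610.5,156.3), needle at about (609.5,155.5); press force about 9 N. Handing in.

```bash
python3 - <<'E'
from bench import arm
s=arm.read_state();print(s['clock'],s['contact_force'],s['position']);print(arm.job_done())
E
```

```text
17.475 [-0.354115   -7.24951873  8.54230858] [605.6516291    2.88428057 253.73471966]
the job is handed in; nothing more can be done
None
```

I slid the stand by its handle until the red dot was under the needle. I then gripped the orange knob, pushed it down until the foot seated, and turned it about 50° clockwise. The job was handed in at 17.5 s on the robot's clock, with the arm still holding the knob pushed down.

**Last checks**
- **Bubble:** within about 1 mm of the middle between the marks.
- **Dot:** about 1–2 mm from under the needle. This comes from the scene camera only, because the arm hid the dot from the top camera.
- **Knob push:** about 8.5–9 N, which I read as roughly 6–7 mm in. That depth is worked out from the force, not measured directly.
- **Sideways force:** about 7 N remained on the gripper, because the stand sticks to the table while being held. The stand was at rest, and any creep should stay within about 1.5 mm.
- **Other objects:** I planned the path clear of the thali, tumblers and kadai and felt no unexpected contact, but I did not measure their positions again at the end.

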